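# Fetch the drum grater from behind the pepper, herbs and salt

## Task

The cook is about to zest the lemon and needs the long drum grater that lies in its cradle at the back of the wooden condiment stand. So that it comes out without knocking anything over, first take the pepper grinder, the herb jar and the salt shaker out of the stand and stand all three on the worktop clear of it, then lay the grater lengthwise inside the steel tray, and only then put each of the three back in the same compartment that it came from. Set everything down rather than dropping it, keep the three upright, and leave the lemon, the garlic and the cup where they are.

Things in the scene. Friction and masses are not known exactly. Their poses are not given: they have to be found in the camera images.
- stand: fixed wooden condiment stand, 180 (x) x 250 mm (y), front (-x) to the robot; origin: centre of underside. Three front compartments, 74 (y) x 80 mm inside, centres x -42, y -80/0/+80 mm, floor 8 mm up, walls 20 mm high. Behind them vee blocks (y -100 and +100, x +50 mm, up to 36 mm high) carry the grater. Left or right of the robot, tray on the other side; the worktop between them is free
- tray: shallow stainless steel tray, 325 mm (its x axis) x 150 mm (its y axis) x 25 mm high, fixed to the worktop with one of its short sides towards the robot. Origin: centre of its underside. Inside 319 x 144 mm, floor 3 mm above the worktop, walls 3 mm thick. Empty at the start
- mill_mid (a point): steel pepper grinder: straight cylinder 50 mm across, 146 mm tall, 0.2 kg, black foot, dark brown lower third, steel above, upright in one of the three compartments. The point is its centre, 73 mm above its underside; z is its long axis. It is one rigid piece with a flat foot
- jar_mid (a point): round clear glass herb jar with a black cap and a dark label, 41 mm across, 105 mm tall, 0.11 kg, upright in one of the three compartments. The point is its centre, 52 mm above its underside; z is its long axis. Straight-sided all the way up
- salt_mid (a point): clear glass salt shaker with a grey domed cap, 44 mm across, 90 mm tall, 0.1 kg, upright in one of the three compartments. The point is its centre, 45 mm above its underside; z is its long axis. The cap begins 70 mm up and is 34 mm across
- grater_mid (a point): dark round drum grater, 54 mm in diameter, 270 mm long, 0.34 kg, lying in the vee blocks at the back of the stand, its centre about 46 mm above the worktop. The point is its centre; y is its long axis
- lemon: lemon, 71 x 53 x 51 mm, on the worktop beyond the free space; to be left alone. Origin under its centre
- garlic: bulb of garlic, 56 mm across and high, on the worktop beyond the free space; to be left alone. Origin under its centre
- cup: small white espresso cup with a handle, 65 x 90 x 56 mm, on the worktop farther back; to be left alone. Origin under its centre

How it is judged (in metres and radians):
On the way, in this order (a step that is already met when the one before it is completed fails the run):
1. the pepper grinder, the herb jar and the salt shaker all stand upright on the worktop clear of the stand, let go, with the grater still in its cradle (height (world z) of mill_mid below 0.078 m and angle between each of mill_mid, jar_mid, salt_mid's own z axis and vertical below 0.12 rad and contact force between the fingers and mill below 0.05 N and (x of mill_mid in the frame of stand below -0.11 m or x of mill_mid in the frame of stand above 0.11 m or y of mill_mid in the frame of stand below -0.145 m or y of mill_mid in the frame of stand above 0.145 m) and height (world z) of jar_mid below 0.0575 m and contact force between the fingers and jar below 0.05 N and (x of jar_mid in the frame of stand below -0.11 m or x of jar_mid in the frame of stand above 0.11 m or y of jar_mid in the frame of stand below -0.145 m or y of jar_mid in the frame of stand above 0.145 m) and height (world z) of salt_mid below 0.05 m and contact force between the fingers and salt below 0.05 N and (x of salt_mid in the frame of stand below -0.11 m or x of salt_mid in the frame of stand above 0.11 m or y of salt_mid in the frame of stand below -0.145 m or y of salt_mid in the frame of stand above 0.145 m) and distance of grater_mid from where it was at the start of the episode below 0.03 m), for 0.2 s.
2. the grater lies inside the tray, let go, while the three still stand on the worktop clear of the stand (height (world z) of mill_mid below 0.078 m and angle between each of mill_mid, jar_mid, salt_mid's own z axis and vertical below 0.12 rad and contact force between the fingers and mill below 0.05 N and (x of mill_mid in the frame of stand below -0.11 m or x of mill_mid in the frame of stand above 0.11 m or y of mill_mid in the frame of stand below -0.145 m or y of mill_mid in the frame of stand above 0.145 m) and height (world z) of jar_mid below 0.0575 m and contact force between the fingers and jar below 0.05 N and (x of jar_mid in the frame of stand below -0.11 m or x of jar_mid in the frame of stand above 0.11 m or y of jar_mid in the frame of stand below -0.145 m or y of jar_mid in the frame of stand above 0.145 m) and height (world z) of salt_mid below 0.05 m and contact force between the fingers and salt below 0.05 N and (x of salt_mid in the frame of stand below -0.11 m or x of salt_mid in the frame of stand above 0.11 m or y of salt_mid in the frame of stand below -0.145 m or y of salt_mid in the frame of stand above 0.145 m) and x of grater_mid in the frame of tray between -0.03 and 0.03 m and y of grater_mid in the frame of tray between -0.055 and 0.055 m and z of grater_mid in the frame of tray below 0.038 m and angle between the y axis of grater_mid and the x axis of tray, either way round below 0.35 rad and contact force between the fingers and grater below 0.05 N), for 0.2 s.
At the end, for the whole second after the job is handed in: The grater lies flat inside the tray, lengthwise (0.35 rad; 30 mm lengthwise, 55 mm sideways of its centre); grinder, jar and salt stand upright (0.1 rad) on the floor of the compartment each came from (within 35 mm of its start); all let go and at rest (x of grater_mid in the frame of tray between -0.03 and 0.03 m and y of grater_mid in the frame of tray between -0.055 and 0.055 m and z of grater_mid in the frame of tray below 0.038 m and angle between the y axis of grater_mid and the x axis of tray, either way round below 0.35 rad and contact force between the fingers and grater below 0.05 N and linear speed of each of grater, mill, jar, salt below 0.03 m/s and angular speed of each of grater, mill, jar, salt below 0.3 rad/s and distance of each of mill_mid, jar_mid, salt_mid from where it was at the start of the episode below 0.035 m and z of mill_mid in the frame of stand below 0.086 m and angle between each of mill_mid, jar_mid, salt_mid's own z axis and vertical below 0.1 rad and contact force between the fingers and mill below 0.05 N and z of jar_mid in the frame of stand below 0.0655 m and contact force between the fingers and jar below 0.05 N and z of salt_mid in the frame of stand below 0.058 m and contact force between the fingers and salt below 0.05 N); the robot touches nothing.
It fails at once if the pepper grinder, the herb jar or the salt shaker is tipped by more than 0.5 rad (angle between any of mill_mid, jar_mid, salt_mid's own z axis and vertical above 0.5 rad).
It fails at once if one of the four things is dropped: it falls faster than 0.8 m/s (about 3 cm) with no finger on it ((linear speed of mill above 0.8 m/s and contact force between the fingers and mill below 0.05 N) or (linear speed of jar above 0.8 m/s and contact force between the fingers and jar below 0.05 N) or (linear speed of salt above 0.8 m/s and contact force between the fingers and salt below 0.05 N) or (linear speed of grater above 0.8 m/s and contact force between the fingers and grater below 0.05 N)).
It fails at once if the lemon, the garlic or the cup is moved by more than 30 mm (distance of any of lemon, garlic, cup from where it was at the start of the episode above 0.03 m).
It also fails if it takes over 144 s, if anything falls off the work surface, if the arm or the gripper's body presses on something with over 40 N, if the wrist force passes 120 N, or if a joint passes its speed limit or range.

## Robot

A 6-joint arm with a two-finger parallel gripper is mounted at the origin on a cart in front of the work surface, level with it; the furniture and walls round the work are solid. World frame = base frame: x ahead of the robot, y to its left, z up, the work surface at z = 0. Lengths are in m, angles in degrees, forces in N, time in s.
With the tool pointing down it reaches from about 0.3 to 0.75 m from the base axis. Payload 8.5 kg.
Tool frame: the origin (TCP) lies between the finger pads; the fingertips stand 19 mm ahead of it and the grasp point (between the pads) is the TCP; z points along the fingers, y is the line along which they close (so a half turn about z gives the same grasp; the last joint's range is limited). The gripper opens to 85 mm and grips with 20 to 120 N. Pads are 22 mm wide; open, the fingers measure 114 mm over their backs; the gripper's body (76 mm by 85 mm) begins 54 mm behind the grasp point. The pads swing forward as they close: fully open they stand 13 mm farther back than shut.
Start: joints at [56.82, 21.807, 74.336, -0, 83.858, -12.336], TCP at [0.196, 0.514, 0.25] pointing down, gripper open.
Joint ranges: [-178.18, 178.18], [-50.72, 133.34], [12.68, 142.11], [-81.47, 261.47], [9.98, 163.14], [-165.26, 165.26]. Speed limits (degrees/s): [136.94, 136.94, 180, 180, 180, 180].

## Interface

Orientations are given as a 3x3 rotation matrix whose columns are the frame's x, y, z axes.
In Python, from rig import env, optics gives the robot as it stands.
- The arm moves only by the tool arm_command, never from a script. Its argument "commands" is one flat list of numbers, 7 for each row, row after row: the closure, from -1 (fully open) to 1 (shut), so that 0 is half open, then the shift along the tool's x, y, z as a fraction of full scale, then the turn, a rotation vector about the tool's x, y, z as a fraction of full scale. A call has 1 to 12 rows; each row is the pose to reach, as a shift and turn from the pose commanded when the call began, along the tool's axes at that moment; what a row does not reach only later rows make up. Full scale, the value 1, is 500 mm for a shift and 120 degrees for a turn. A row lasts 1/12 s, in which the tool goes at most 41.7 mm and 7.16 degrees, less where a joint would pass 70% of its speed; a pose out of reach is approached as far as the arm can. A call with a number of a shift or a turn outside -1 to 1 is refused whole. A call with a gripper value outside its range is refused whole. The fingers move at their own pace and stop on an object; "newtons" is the grip in N (left out, the last holds). Time passes only in rows, so rows that repeat a pose let the fingers close. It gives the time, the measured TCP pose, the force, the opening and the grip force at its end, in the units of the state.
- env.observe(): the state, without advancing time (a new reading comes with each control period).
- optics.get_image(name): name is "side" or "top" or "wrist"; returns a dict with "image" (384x512x3 uint8, red, green, blue), "intrinsics" (3x3 intrinsics, pixels), "k1" (the pictures are not rectified: a ray, as slopes to the right and down, at radius r is drawn at 1 + k1 r^2 times it, then the intrinsics apply), "origin" and "orientation" of the camera in the world; the wrist camera has in their place "tool_from_camera" (4x4, takes a point from camera to tool coordinates, whose origin is the TCP and whose axes are the flange's). Camera axes: x right, y down, z forward; pixel columns grow to the right and rows downward; lengths in m; the calibration is good to about 2 mm. A picture is of the moment at which its call begins: read the wrist's pose just before it. There is no depth.
- env.close_job(): hands the job in; it is judged then, once.
The state is a dict: "time_s": time; "q": joint angles; "qvel": joint speeds; "joint_efforts": joint torques, N m; "position": TCP position; "tool_rot": TCP orientation; "ft_force": force on the tool from outside, world axes, zero at the start; "wrist_torque": the same for the moment, N m; "grip_width": finger opening in m; "gripper_force": force on a finger pad.
Only numpy, scipy, OpenCV 4.12 (cv2) and the standard library are available. Lean on these libraries where they do the work, as an engineer would, in place of code of your own. Each camera call takes 0.05 s, during which the arm holds its last target. There are 200 camera calls.

## Working session

There is one attempt and no reset: what is moved stays moved. The work goes in short steps, Python scripts to look and compute and a tool call to move; the robot and the scene stay as the last step left them, time stands still between calls to the robot, and variables do not carry over. Pictures are saved under pics/ and viewed, at most 14 in all, crops included, and the job is handed in when it is done.

Besides the shell and the picture viewer there is one more tool, called after "Call:" by a JSON object that holds its "fn" and its "kwargs". arm_command: Moves the arm, as the interface text tells. Shift numbers are shares of 500 mm and turn numbers shares of 120 degrees, none past 1 either way. Its arguments: {"type":"object","properties":{"commands":{"type":"array","items":{"type":"number"}},"newtons":{"type":"number"}},"required":["commands"]}

```bash
mkdir -p pics
cat > h.py <<'E'
import numpy as np, cv2, json
from rig import env, optics
def snap(name, fn):
    s=env.observe(); d=optics.get_image(name)
    cv2.imwrite(f'pics/{fn}.png', cv2.resize(d['image'][:,:,::-1],None,fx=1.5,fy=1.5,interpolation=cv2.INTER_CUBIC))
    K=np.array(d['intrinsics'])
    if name=='wrist':
        T=np.array(d['tool_from_camera']); R=np.array(s['tool_rot']); o=np.array(s['position'])+R@T[:3,3]; R=R@T[:3,:3]
    else: o=np.array(d['origin']); R=np.array(d['orientation'])
    np.savez(f'pics/{fn}.npz',K=K,k1=d['k1'],o=o,R=R)
def pt(fn,u,v,z,sc=1.5):
    c=np.load(f'pics/{fn}.npz'); K=c['K']
    p=np.array([((u+.5)/sc-.5-K[0,2])/K[0,0],((v+.5)/sc-.5-K[1,2])/K[1,1]]); q=p.copy()
    for _ in range(20): q=p/(1+float(c['k1'])*(q@q))
    d=c['R']@np.array([q[0],q[1],1]); return c['o']+d*(z-c['o'][2])/d[2]
def proj(fn,P,sc=1.5):
    c=np.load(f'pics/{fn}.npz'); K=c['K']; x=c['R'].T@(np.array(P)-c['o']); q=x[:2]/x[2]; q=q*(1+float(c['k1'])*(q@q))
    return [((K[0,0]*q[0]+K[0,2])+.5)*sc-.5,((K[1,1]*q[1]+K[1,2])+.5)*sc-.5]
E
python3 - <<'E'
from h import *
print(env.observe())
snap('top','top0'); snap('side','side0')
for f in('top0','side0'): c=np.load(f'pics/{f}.npz'); print(c['o'],c['R'],c['K'],c['k1'])
E
```

```text
{'time_s': 0.0, 'q': array([ 5.68212208e+01,  2.18400197e+01,  7.43841259e+01, -3.55108233e-04,
        8.38581864e+01, -1.23375783e+01]), 'qvel': array([-0.02069795, -0.08185352,  0.02645555,  0.06749436, -0.01442428,
       -0.02109847]), 'joint_efforts': array([ 1.21299126e-03, -4.48467028e+01, -2.31274813e+01, -2.10788889e-04,
        4.84161035e-03,  1.03946923e-05]), 'position': array([0.19555028, 0.5137798 , 0.24972455]), 'tool_rot': array([[-9.34570201e-01,  3.55777922e-01, -7.81225673e-04],
       [ 3.55778653e-01,  9.34569471e-01, -1.20606385e-03],
       [ 3.01018772e-04, -1.40509475e-03, -9.99998968e-01]]), 'ft_force': array([0.91273637, 0.64375112, 0.32876218]), 'wrist_torque': array([ 0.00436975,  0.01142135, -0.02325389]), 'gripper_force': 0.0, 'grip_width': 0.08513751177875216}
[ 0.43647541 -0.01997747  1.28616614] [[ 0.01128626 -0.98954899  0.14375474]
 [-0.99991854 -0.01202587 -0.00427708]
 [ 0.00596116 -0.14369475 -0.9896041 ]] [[418.20871176   0.         249.21962229]
 [  0.         418.20871176 186.78026706]
 [  0.           0.           1.        ]] -0.08844055439588784
[-0.08277007 -0.40484614  0.68436996] [[ 0.46653825 -0.53214148  0.70651787]
 [-0.88446806 -0.2875688   0.36745128]
 [ 0.00763643 -0.79632257 -0.60482398]] [[394.5831522    0.         258.37427542]
 [  0.         394.5831522  187.79261498]
 [  0.           0.           1.        ]] -0.08890859118912639
```

View pics/top0.png

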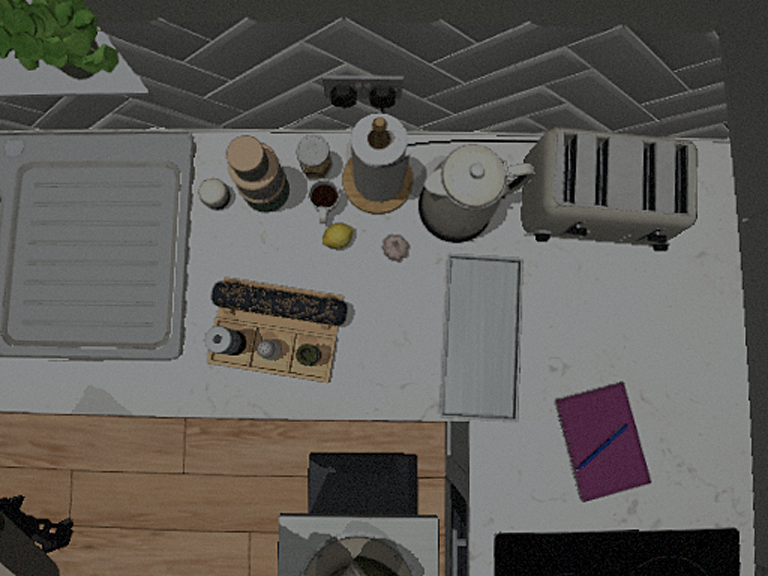

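View pics/side0.png

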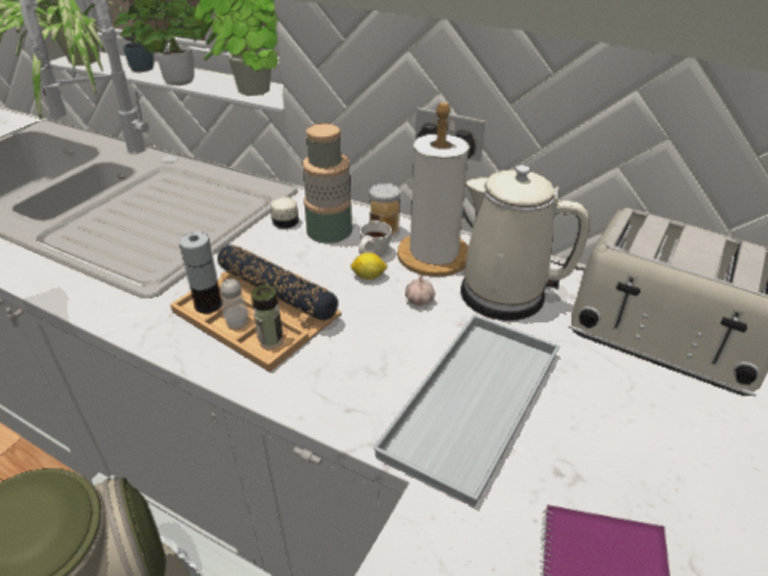

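Top view: the stand is at about (207–350, 277–382) with grinder, salt and jar from left to right. The grater lies behind them and the tray is at (442–521, 256–418). I'll enlarge the stand.

Run:
```python
from h import *
im=cv2.imread('pics/top0.png'); c=im[260:400,190:370]; cv2.imwrite('pics/c1.png',cv2.resize(c,None,fx=4.2,fy=4.2,interpolation=cv2.INTER_CUBIC))
print('tray rim',[pt('top0',u,v,.025).round(3) for u,v in((449,256),(521,258),(518,418),(442,416))])
print('stand',[pt('top0',u,v,.028).round(3) for u,v in((207,363),(331,382))])
print('mill',pt('top0',220,338,.154).round(3),'salt',pt('top0',265,346,.098).round(3),'jar',pt('top0',307,354,.113).round(3))
print('grater',[pt('top0',u,v,.046).round(3) for u,v in((213,292),(349,313))])
print('lemon,garlic',pt('top0',338,236,.025),pt('top0',396,247,.025))
```

```text
tray rim [array([ 0.672, -0.178,  0.025]), array([ 0.67 , -0.327,  0.025]), array([ 0.347, -0.315,  0.025]), array([ 0.35 , -0.163,  0.025])]
stand [array([0.448, 0.307, 0.028]), array([0.414, 0.058, 0.028])]
mill [0.492 0.253 0.154] salt [0.481 0.18  0.098] jar [0.467 0.098 0.113]
grater [array([0.589, 0.297, 0.046]), array([0.551, 0.024, 0.046])]
lemon,garlic [0.71094453 0.04969564 0.025     ] [ 0.68940155 -0.06955051  0.025     ]
```

View pics/c1.png

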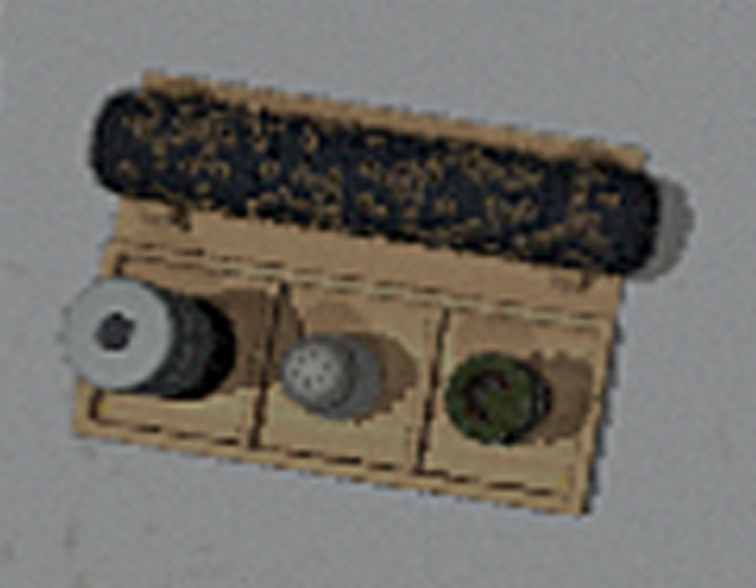

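Enlarged, the mill top is at (118,335), the salt cap at (312,370) and the jar cap at (488,397); the grater ends are at (95,143) and (658,222). This agrees with the stand model: yaw about -7.8°, centre (.520,.171). Next I move above the grinder with the closing axis along stand x.

Call:
{"fn": "arm_command", "kwargs": {"commands": [-1,-0.739,-0.277,0,0,0,0.642,-1,-0.739,-0.277,0,0,0,0.642,-1,-0.739,-0.277,0,0,0,0.642,-1,-0.739,-0.277,0,0,0,0.642,-1,-0.739,-0.277,0,0,0,0.642,-1,-0.739,-0.277,0,0,0,0.642,-1,-0.739,-0.277,0,0,0,0.642,-1,-0.739,-0.277,0,0,0,0.642,-1,-0.739,-0.277,0,0,0,0.642,-1,-0.739,-0.277,0,0,0,0.642,-1,-0.739,-0.277,0,0,0,0.642,-1,-0.739,-0.277,0,0,0,0.642], "newtons": 30}}

```text
time_s: 1.1
position: [0.4925, 0.252, 0.2497]
tool_rot: [[0.143, 0.99, -0.001], [0.99, -0.143, -0.0], [-0.0, -0.001, -1.0]]
ft_force: [-0.7, 0.3, 0.2]
grip_width: 0.0854
gripper_force: 0.0
```

Run:
```python
from h import *
s=env.observe(); print(s['position'],s['tool_rot'].round(3),s['q'].round(1))
snap('wrist','w1'); print([np.round(proj('w1',p)) for p in([.492,.253,.154],[.481,.18,.098],[.467,.098,.113])])
```

```text
[0.49246865 0.25199045 0.24965821] [[ 0.143  0.99  -0.001]
 [ 0.99  -0.143 -0.   ]
 [-0.    -0.001 -1.   ]] [14.8 22.2 73.8  0.  84.  23. ]
[array([375., 306.]), array([375., 387.]), array([372., 512.])]
```

View pics/w1.png

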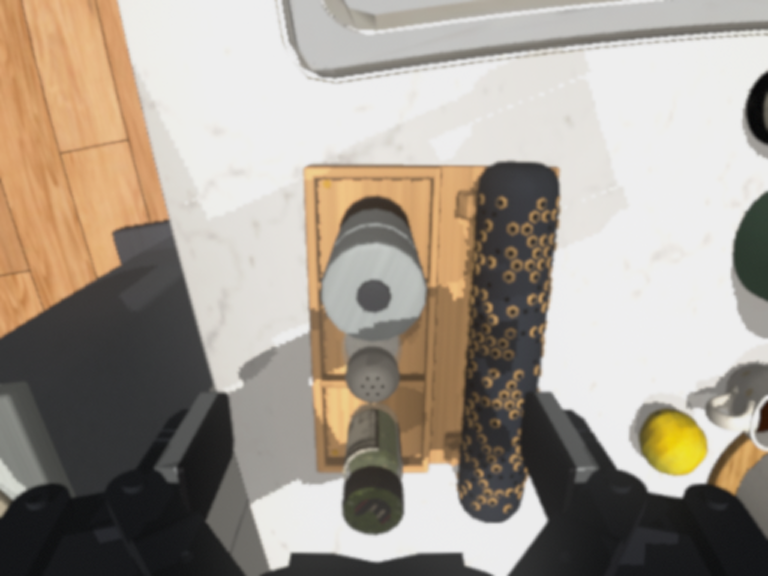

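The wrist view shows the mill cap at (374,294), the salt cap top at (373,380) and the jar cap at (373,508). The stand is square with the tool.

Run:
```python
from h import *
M=pt('w1',374,294,.154);S=pt('w1',373,381,.098);J=pt('w1',373,508,.113);G=(pt('w1',517,164,.046)+pt('w1',493,520,.046))/2
print(M,S,J,G, pt('w1',536,180,.046),pt('w1',493,505,.046))
s=env.observe();R=s['tool_rot'];print([(R.T@(p-s['position']))[:2].round(4) for p in(M,S,J)])
print('stand', [pt('w1',u,v,.028).round(3) for u,v in((306,166),(318,471))])
```

```text
[0.49226191 0.25866011 0.154     ] [0.48054942 0.18455286 0.098     ] [0.46844263 0.10135414 0.113     ] [0.57120571 0.15434966 0.046     ] [0.5993697  0.28305917 0.046     ] [0.55534883 0.02988161 0.046     ]
[array([ 0.006 , -0.0002]), array([-0.069 , -0.0017]), array([-0.1531, -0.0024])]
stand [array([0.454, 0.311, 0.028]), array([0.418, 0.07 , 0.028])]
```

Call:
{"fn": "arm_command", "kwargs": {"commands": [-0.6,0.01,0,0.14,0,0,0,-0.6,0.01,0,0.14,0,0,0,-0.6,0.01,0,0.275,0,0,0,-0.6,0.01,0,0.275,0,0,0,-0.6,0.01,0,0.275,0,0,0,-0.6,0.01,0,0.275,0,0,0,1,0.01,0,0.275,0,0,0,1,0.01,0,0.275,0,0,0,1,0.01,0,0.275,0,0,0,1,0.01,0,0.275,0,0,0,1,0.01,0,0.275,0,0,0,1,0.01,0,0.275,0,0,0], "newtons": 30}}

```text
time_s: 2.15
position: [0.4931, 0.2585, 0.1152]
tool_rot: [[0.136, 0.991, 0.004], [0.991, -0.137, 0.001], [0.002, 0.003, -1.0]]
ft_force: [-1.9, 1.5, 7.4]
grip_width: 0.0491
gripper_force: 30.7
```

Call:
{"fn": "arm_command", "kwargs": {"commands": [1,0,0,-0.06,0,0,0,1,0,0,-0.14,0,0,0,1,0,0,-0.22,0,0,0,1,0,0,-0.28,0,0,0,1,-0.08,-0.014,-0.28,0,0,0,1,-0.16,-0.028,-0.28,0,0,0,1,-0.24,-0.042,-0.28,0,0,0,1,-0.32,-0.056,-0.28,0,0,0,1,-0.4,-0.07,-0.28,0,0,0,1,-0.48,-0.085,-0.28,0,0,0,1,-0.56,-0.1,-0.28,0,0,0,1,-0.66,-0.117,-0.28,0,0,0]}}

```text
time_s: 3.15
position: [0.3908, -0.0535, 0.2539]
tool_rot: [[0.136, 0.991, 0.002], [0.991, -0.136, -0.001], [-0.001, 0.002, -1.0]]
ft_force: [1.2, 0.0, -2.1]
grip_width: 0.0494
gripper_force: 31.6
```

Call:
{"fn": "arm_command", "kwargs": {"commands": [1,0,0,0,0,0,0,1,0,0,0,0,0,0,1,0,0,0,0,0,0,1,0,0,0,0,0,0]}}

```text
time_s: 3.48
position: [0.3921, -0.0512, 0.2532]
tool_rot: [[0.135, 0.991, 0.001], [0.991, -0.135, -0.0], [-0.0, 0.001, -1.0]]
ft_force: [0.6, 0.8, -2.7]
grip_width: 0.0491
gripper_force: 31.7
```

Call:
{"fn": "arm_command", "kwargs": {"commands": [1,0,0,0.08,0,0,0,1,0,0,0.16,0,0,0,1,0,0,0.22,0,0,0,1,0,0,0.26,0,0,0,1,0,0,0.28,0,0,0,1,0,0,0.286,0,0,0,1,0,0,0.29,0,0,0,1,0,0,0.292,0,0,0,1,0,0,0.292,0,0,0,1,0,0,0.292,0,0,0]}}

```text
time_s: 4.32
position: [0.3923, -0.0521, 0.1075]
tool_rot: [[0.137, 0.991, 0.001], [0.991, -0.137, -0.001], [-0.0, 0.002, -1.0]]
ft_force: [-0.6, 0.2, -1.6]
grip_width: 0.0492
gripper_force: 31.8
```

Call:
{"fn": "arm_command", "kwargs": {"commands": [1,0,0,0.002,0,0,0,1,0,0,0.004,0,0,0,1,0,0,0.004,0,0,0]}}

```text
time_s: 4.57
position: [0.3924, -0.0522, 0.1069]
tool_rot: [[0.137, 0.991, 0.003], [0.991, -0.137, -0.001], [-0.001, 0.003, -1.0]]
ft_force: [-7.2, 4.0, 29.3]
grip_width: 0.0497
gripper_force: 34.6
```

Call:
{"fn": "arm_command", "kwargs": {"commands": [1,0,0,-0.002,0,0,0,1,0,0,-0.002,0,0,0,-0.5,0,0,-0.002,0,0,0,-0.5,0,0,-0.002,0,0,0,-0.5,0,0,-0.002,0,0,0,-0.5,0,0,-0.002,0,0,0]}}

```text
time_s: 5.07
position: [0.392, -0.0522, 0.1058]
tool_rot: [[0.137, 0.991, 0.0], [0.991, -0.137, -0.0], [-0.0, 0.0, -1.0]]
ft_force: [0.6, 0.2, 0.1]
grip_width: 0.064
gripper_force: 0.0
```

Call:
{"fn": "arm_command", "kwargs": {"commands": [-0.5,0,0,-0.04,0,0,0,-0.5,0,0,-0.12,0,0,0,-0.5,0,0,-0.2,0,0,0,-0.5,0,0,-0.28,0,0,0,-0.5,0.07,0.016,-0.28,0,0,0,-0.5,0.14,0.032,-0.28,0,0,0,-0.5,0.21,0.048,-0.28,0,0,0,-0.5,0.28,0.063,-0.28,0,0,0,-0.5,0.35,0.08,-0.28,0,0,0,-0.5,0.42,0.095,-0.28,0,0,0,-0.5,0.49,0.111,-0.28,0,0,0,-0.5,0.49,0.111,-0.28,0,0,0]}}

```text
time_s: 6.07
position: [0.4815, 0.1873, 0.2452]
tool_rot: [[0.133, 0.991, 0.0], [0.991, -0.133, 0.001], [0.001, -0.0, -1.0]]
ft_force: [-1.7, -0.9, -0.4]
grip_width: 0.0639
gripper_force: 0.0
```

Call:
{"fn": "arm_command", "kwargs": {"commands": [-0.5,0,0,0,0,0,0,-0.5,0,0,0,0,0,0,-0.5,0,0,0,0,0,0]}}

```text
time_s: 6.32
position: [0.4803, 0.182, 0.2458]
tool_rot: [[0.138, 0.99, -0.0], [0.99, -0.138, -0.0], [-0.0, -0.0, -1.0]]
ft_force: [0.4, -0.0, -0.9]
grip_width: 0.0639
gripper_force: 0.0
```

Run:
```python
from h import *
s=env.observe(); print(s['position'],s['tool_rot'].round(3))
snap('wrist','w2')
```

```text
[0.48030166 0.1820269  0.24580298] [[ 0.138  0.99  -0.   ]
 [ 0.99  -0.138 -0.   ]
 [-0.    -0.    -1.   ]]
```

View pics/w2.png

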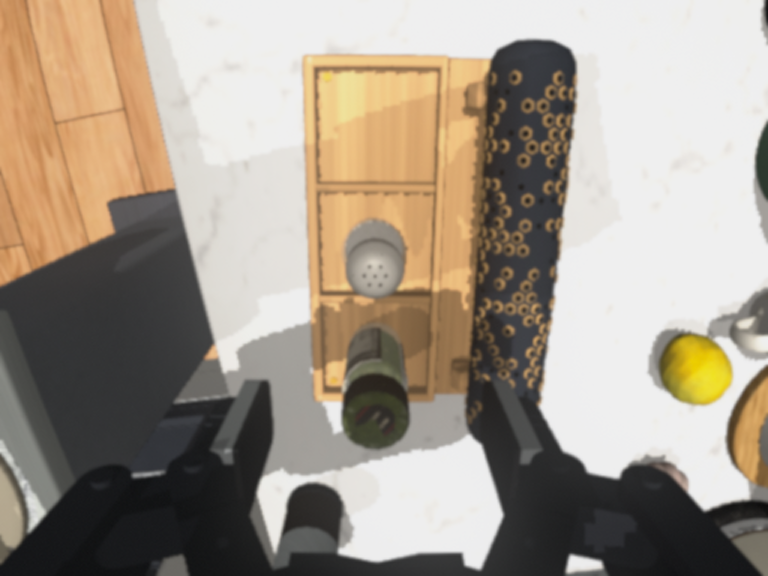

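The mill's compartment is now empty at (320–438, 70–183) and the mill stands upright on the worktop near (313,510). The salt cap's crown is at (375,276) and the jar top at (375,415).

Run:
```python
from h import *
S=pt('w2',375,276,.098);J=pt('w2',375,415,.113)
print(S,J,'comp mid(rim)',np.mean([pt('w2',u,v,.028) for u,v in((316,66),(440,66),(436,187),(317,187))],0))
s=env.observe();R=s['tool_rot'];print([(R.T@(p-s['position'])).round(4) for p in(S,J)])
```

```text
[0.47943586 0.18127349 0.098     ] [0.46840716 0.10251665 0.113     ] comp mid(rim) [0.49150309 0.25820264 0.028     ]
[array([-0.0007, -0.0008,  0.1479]), array([-0.0803, -0.0008,  0.1329])]
```

Call:
{"fn": "arm_command", "kwargs": {"commands": [-0.5,0,0,0.08,0,0,0,-0.5,0,0,0.16,0,0,0,-0.5,0,0,0.24,0,0,0,-0.5,0,0,0.32,0,0,0,-0.5,0,0,0.37,0,0,0,-0.5,0,0,0.37,0,0,0,-0.5,0,0,0.37,0,0,0,1,0,0,0.37,0,0,0,1,0,0,0.37,0,0,0,1,0,0,0.37,0,0,0,1,0,0,0.37,0,0,0,1,0,0,0.37,0,0,0], "newtons": 25}}

```text
time_s: 7.37
position: [0.4816, 0.1829, 0.063]
tool_rot: [[0.137, 0.991, 0.004], [0.991, -0.137, 0.0], [0.001, 0.004, -1.0]]
ft_force: [0.1, -1.3, 6.0]
grip_width: 0.0378
gripper_force: 24.5
```

Call:
{"fn": "arm_command", "kwargs": {"commands": [1,0,0,0,0,0,0,1,0,0,0,0,0,0]}}

```text
time_s: 7.53
position: [0.4816, 0.1829, 0.0631]
tool_rot: [[0.137, 0.991, 0.004], [0.991, -0.137, 0.0], [0.001, 0.004, -1.0]]
ft_force: [-2.1, -0.8, 6.1]
grip_width: 0.0383
gripper_force: 24.5
```

Call:
{"fn": "arm_command", "kwargs": {"commands": [1,0,0,-0.04,0,0,0,1,0,0,-0.1,0,0,0,1,0,0,-0.17,0,0,0,1,0,0,-0.24,0,0,0,1,0,0,-0.31,0,0,0,1,0,0,-0.374,0,0,0,1,-0.08,0.012,-0.374,0,0,0,1,-0.16,0.024,-0.374,0,0,0,1,-0.24,0.036,-0.374,0,0,0,1,-0.32,0.048,-0.374,0,0,0,1,-0.4,0.06,-0.374,0,0,0,1,-0.47,0.072,-0.374,0,0,0]}}

```text
time_s: 8.53
position: [0.4834, -0.0571, 0.2495]
tool_rot: [[0.138, 0.99, 0.003], [0.99, -0.138, -0.001], [-0.001, 0.003, -1.0]]
ft_force: [0.3, 0.0, -1.4]
grip_width: 0.0382
gripper_force: 25.3
```

Call:
{"fn": "arm_command", "kwargs": {"commands": [1,0,0,0,0,0,0,1,0,0,0,0,0,0,1,0,0,0,0,0,0,1,0,0,0,0,0,0]}}

```text
time_s: 8.87
position: [0.4838, -0.0538, 0.2484]
tool_rot: [[0.136, 0.991, 0.001], [0.991, -0.136, -0.0], [0.0, 0.001, -1.0]]
ft_force: [0.1, 0.2, -1.2]
grip_width: 0.0384
gripper_force: 25.3
```

Run:
```python
from h import *
snap('side','s2'); im=cv2.imread('pics/s2.png')[200:480,160:560]; cv2.imwrite('pics/c2.png',cv2.resize(im,None,fx=2,fy=2,interpolation=cv2.INTER_CUBIC))
```

```text
(no output)
```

View pics/c2.png

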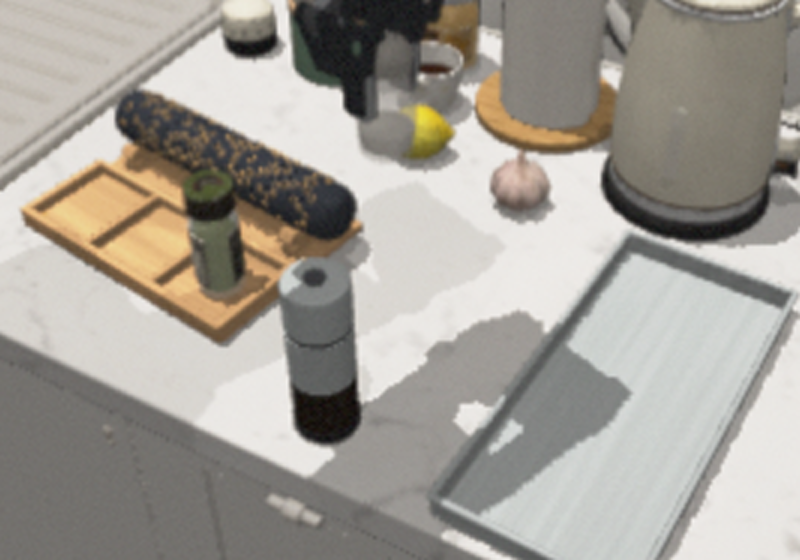

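The mill stands upright near the counter front, the salt hangs upright in the gripper at about (390,110), and the jar and grater are untouched.

Call:
{"fn": "arm_command", "kwargs": {"commands": [1,0,0,0.08,0,0,0,1,0,0,0.16,0,0,0,1,0,0,0.24,0,0,0,1,0,0,0.31,0,0,0,1,0,0,0.35,0,0,0,1,0,0,0.37,0,0,0,1,0,0,0.38,0,0,0,1,0,0,0.384,0,0,0,1,0,0,0.387,0,0,0,1,0,0,0.387,0,0,0,1,0,0,0.387,0,0,0]}}

```text
time_s: 9.83
position: [0.4844, -0.0548, 0.0552]
tool_rot: [[0.137, 0.991, 0.002], [0.991, -0.137, -0.001], [-0.0, 0.002, -1.0]]
ft_force: [-0.5, 0.7, -0.7]
grip_width: 0.0383
gripper_force: 25.3
```

Call:
{"fn": "arm_command", "kwargs": {"commands": [1,0,0,0.002,0,0,0,1,0,0,0.002,0,0,0]}}

```text
time_s: 10.0
position: [0.4845, -0.0549, 0.055]
tool_rot: [[0.137, 0.991, 0.002], [0.991, -0.137, -0.001], [-0.001, 0.003, -1.0]]
ft_force: [-3.1, 1.4, 12.7]
grip_width: 0.0383
gripper_force: 27.2
```

Call:
{"fn": "arm_command", "kwargs": {"commands": [1,0,0,-0.001,0,0,0,-0.5,0,0,-0.001,0,0,0,-0.5,0,0,-0.001,0,0,0,-0.5,0,0,-0.001,0,0,0,-0.5,0,0,-0.001,0,0,0,-0.5,0,0,-0.001,0,0,0]}}

```text
time_s: 10.5
position: [0.484, -0.0549, 0.0538]
tool_rot: [[0.137, 0.991, 0.0], [0.991, -0.137, -0.0], [-0.0, 0.0, -1.0]]
ft_force: [0.5, -0.4, 0.3]
grip_width: 0.0637
gripper_force: 0.0
```

Call:
{"fn": "arm_command", "kwargs": {"commands": [-0.5,0,0,-0.05,0,0,0,-0.5,0,0,-0.12,0,0,0,-0.5,0,0,-0.2,0,0,0,-0.5,0,0,-0.28,0,0,0,-0.5,0,0,-0.36,0,0,0,-0.5,0,0,-0.39,0,0,0,-0.5,0.08,-0.02,-0.39,0,0,0,-0.5,0.16,-0.04,-0.39,0,0,0,-0.5,0.24,-0.06,-0.39,0,0,0,-0.5,0.307,-0.075,-0.39,0,0,0,-0.5,0.307,-0.075,-0.39,0,0,0,-0.5,0.307,-0.075,-0.39,0,0,0]}}

```text
time_s: 11.5
position: [0.4674, 0.1037, 0.2487]
tool_rot: [[0.134, 0.991, -0.0], [0.991, -0.134, -0.0], [-0.0, -0.0, -1.0]]
ft_force: [-0.0, -0.8, 0.7]
grip_width: 0.0642
gripper_force: 0.0
```

Call:
{"fn": "arm_command", "kwargs": {"commands": [-0.5,0,0,0,0,0,0,-0.5,0,0,0,0,0,0,-0.5,0,0,0,0,0,0]}}

```text
time_s: 11.75
position: [0.4681, 0.1012, 0.2487]
tool_rot: [[0.139, 0.99, -0.0], [0.99, -0.139, -0.0], [-0.0, -0.0, -1.0]]
ft_force: [0.4, -0.8, 0.0]
grip_width: 0.0642
gripper_force: 0.0
```

Call:
{"fn": "arm_command", "kwargs": {"commands": [-0.5,0,0,0.08,0,0,0,-0.5,0,0,0.16,0,0,0,-0.5,0,0,0.24,0,0,0,-0.5,0,0,0.31,0,0,0,-0.5,0,0,0.357,0,0,0,-0.5,0,0,0.357,0,0,0,-0.5,0,0,0.357,0,0,0,1,0,0,0.357,0,0,0,1,0,0,0.357,0,0,0,1,0,0,0.357,0,0,0,1,0,0,0.357,0,0,0,1,0,0,0.357,0,0,0]}}

```text
time_s: 12.75
position: [0.4685, 0.1024, 0.0722]
tool_rot: [[0.137, 0.991, 0.003], [0.991, -0.137, 0.0], [0.0, 0.003, -1.0]]
ft_force: [-1.2, -0.5, 5.7]
grip_width: 0.0402
gripper_force: 19.5
```

Call:
{"fn": "arm_command", "kwargs": {"commands": [1,0,0,0,0,0,0,1,0,0,0,0,0,0]}}

```text
time_s: 12.92
position: [0.4685, 0.1024, 0.0722]
tool_rot: [[0.137, 0.991, 0.003], [0.991, -0.137, -0.0], [0.0, 0.003, -1.0]]
ft_force: [-0.8, 0.0, 5.8]
grip_width: 0.0404
gripper_force: 19.5
```

Call:
{"fn": "arm_command", "kwargs": {"commands": [1,0,0,-0.04,0,0,0,1,0,0,-0.1,0,0,0,1,0,0,-0.17,0,0,0,1,0,0,-0.24,0,0,0,1,0,0,-0.31,0,0,0,1,0,0,-0.357,0,0,0,1,-0.06,0.054,-0.357,0,0,0,1,-0.11,0.1,-0.357,0,0,0,1,-0.165,0.15,-0.357,0,0,0,1,-0.22,0.2,-0.357,0,0,0,1,-0.282,0.254,-0.357,0,0,0,1,-0.282,0.254,-0.357,0,0,0]}}

```text
time_s: 13.92
position: [0.5768, -0.0603, 0.2494]
tool_rot: [[0.142, 0.99, 0.003], [0.99, -0.142, -0.002], [-0.002, 0.003, -1.0]]
ft_force: [-0.9, -0.3, -0.7]
grip_width: 0.0402
gripper_force: 20.5
```

Call:
{"fn": "arm_command", "kwargs": {"commands": [1,0,0,0,0,0,0,1,0,0,0,0,0,0,1,0,0,0,0,0,0]}}

```text
time_s: 14.17
position: [0.5737, -0.0538, 0.2497]
tool_rot: [[0.136, 0.991, 0.001], [0.991, -0.136, -0.0], [0.0, 0.001, -1.0]]
ft_force: [-0.7, 0.5, -1.1]
grip_width: 0.0404
gripper_force: 20.5
```

Call:
{"fn": "arm_command", "kwargs": {"commands": [1,0,0,0.08,0,0,0,1,0,0,0.16,0,0,0,1,0,0,0.24,0,0,0,1,0,0,0.31,0,0,0,1,0,0,0.345,0,0,0,1,0,0,0.36,0,0,0,1,0,0,0.367,0,0,0,1,0,0,0.37,0,0,0,1,0,0,0.372,0,0,0,1,0,0,0.373,0,0,0,1,0,0,0.373,0,0,0]}}

```text
time_s: 15.08
position: [0.575, -0.0548, 0.0642]
tool_rot: [[0.137, 0.991, 0.003], [0.991, -0.137, -0.001], [-0.0, 0.003, -1.0]]
ft_force: [-0.8, 1.3, 5.6]
grip_width: 0.0403
gripper_force: 20.9
```

Call:
{"fn": "arm_command", "kwargs": {"commands": [-0.5,0,0,0,0,0,0,-0.5,0,0,0,0,0,0,-0.5,0,0,0,0,0,0,-0.5,0,0,0,0,0,0,-0.5,0,0,0,0,0,0]}}

```text
time_s: 15.5
position: [0.5743, -0.0548, 0.0624]
tool_rot: [[0.137, 0.991, 0.0], [0.991, -0.137, -0.0], [-0.0, 0.0, -1.0]]
ft_force: [0.7, -0.3, -1.7]
grip_width: 0.064
gripper_force: 0.0
```

Call:
{"fn": "arm_command", "kwargs": {"commands": [-0.5,0,0,-0.05,0,0,0,-0.5,0,0,-0.12,0,0,0,-0.5,0,0,-0.2,0,0,0,-0.5,0,0,-0.28,0,0,0,-0.5,0,0,-0.372,0,0,0,-1,0.07,-0.011,-0.372,0,0,0,-1,0.14,-0.022,-0.372,0,0,0,-1,0.21,-0.034,-0.372,0,0,0,-1,0.28,-0.045,-0.372,0,0,0,-1,0.35,-0.056,-0.372,0,0,0,-1,0.425,-0.069,-0.372,0,0,0,-1,0.425,-0.069,-0.372,0,0,0]}}

```text
time_s: 16.5
position: [0.5682, 0.1661, 0.2482]
tool_rot: [[0.132, 0.991, -0.0], [0.991, -0.132, 0.002], [0.002, -0.001, -1.0]]
ft_force: [1.3, 0.9, 0.9]
grip_width: 0.0851
gripper_force: 0.0
```

Call:
{"fn": "arm_command", "kwargs": {"commands": [-1,0,0,0,0,0,0,-1,0,0,0,0,0,0,-1,0,0,0,0,0,0]}}

```text
time_s: 16.75
position: [0.5694, 0.1594, 0.2483]
tool_rot: [[0.139, 0.99, -0.0], [0.99, -0.139, -0.0], [-0.0, -0.0, -1.0]]
ft_force: [1.0, -0.2, -0.3]
grip_width: 0.0855
gripper_force: 0.0
```

Run:
```python
from h import *
s=env.observe(); print(s['position'],s['tool_rot'].round(3))
snap('wrist','w3'); snap('top','t3')
a=cv2.imread('pics/w3.png'); b=cv2.imread('pics/t3.png')[230:440,190:540]
cv2.imwrite('pics/c3.png',b)
b=cv2.resize(b,(400,240)); a=cv2.resize(a,(400,300)); cv2.imwrite('pics/m3.png',np.vstack([a,b]))
```

```text
[0.56944802 0.15941206 0.2482542 ] [[ 0.139  0.99  -0.   ]
 [ 0.99  -0.139 -0.   ]
 [-0.    -0.    -1.   ]]
```

View pics/m3.png

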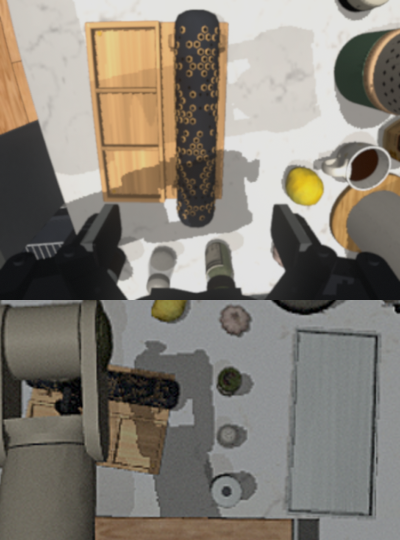

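All three stand upright on the worktop at top-view tile (229,380), (228,436) and (227,490). The grater is seated, with its ends at (197,10) and (195,227) in the wrist tile.

Run:
```python
from h import *
s=env.observe();R=s['tool_rot']
for z in(.046,.06):
  a,b=pt('w3',197,10,z,.78125),pt('w3',195,227,z,.78125); print(np.hypot(*(a-b)[:2]),(a+b)/2,(R.T@((a+b)/2-s['position'])).round(4), np.degrees(np.arctan2(*(a-b)[:2])))
```

```text
0.28202557473364936 [0.56932412 0.1574626  0.046     ] [-1.800e-03  1.000e-04  2.023e-01] 8.46929268514985
0.2699458070414448 [0.56981833 0.16104973 0.06      ] [1.800e-03 1.000e-04 1.883e-01] 8.469292685149858
```

Call:
{"fn": "arm_command", "kwargs": {"commands": [-1,0,0,0.08,0,0,0,-1,0,0,0.16,0,0,0,-1,0,0,0.24,0,0,0,-1,0,0,0.32,0,0,0,-1,0,0,0.37,0,0,0,-1,0,0,0.392,0,0,0,-1,0,0,0.392,0,0,0,-1,0,0,0.392,0,0,0], "newtons": 60}}

```text
time_s: 17.52
position: [0.5701, 0.1601, 0.0534]
tool_rot: [[0.138, 0.99, 0.001], [0.99, -0.138, 0.0], [0.0, 0.001, -1.0]]
ft_force: [0.4, 0.5, 0.6]
grip_width: 0.0855
gripper_force: 0.0
```

Call:
{"fn": "arm_command", "kwargs": {"commands": [1,0,0,0,0,0,0,1,0,0,0,0,0,0,1,0,0,0,0,0,0,1,0,0,0,0,0,0,1,0,0,0,0,0,0,1,0,0,0,0,0,0]}}

```text
time_s: 18.02
position: [0.5698, 0.1606, 0.0542]
tool_rot: [[0.137, 0.991, 0.003], [0.991, -0.137, 0.0], [0.001, 0.003, -1.0]]
ft_force: [-2.8, -1.2, 8.9]
grip_width: 0.0499
gripper_force: 61.4
```

Call:
{"fn": "arm_command", "kwargs": {"commands": [-1,0,0,0,0,0,0,-1,0,0,0,0,0,0,-1,0,0,0.01,0,0,0,-1,0,0,0.016,0,0,0,-1,0,0,0.016,0,0,0,-1,0,0,0.016,0,0,0,1,0,0,0.016,0,0,0,1,0,0,0.016,0,0,0,1,0,0,0.016,0,0,0,1,0,0,0.016,0,0,0,1,0,0,0.016,0,0,0,1,0,0,0.016,0,0,0]}}

```text
time_s: 19.02
position: [0.5698, 0.1604, 0.0449]
tool_rot: [[0.137, 0.991, 0.002], [0.991, -0.137, 0.0], [0.0, 0.002, -1.0]]
ft_force: [0.4, -0.8, 5.1]
grip_width: 0.0504
gripper_force: 62.0
```

Call:
{"fn": "arm_command", "kwargs": {"commands": [1,0,0,-0.02,0,0,0,1,0,0,-0.06,0,0,0,1,0,0,-0.11,0,0,0,1,0,0,-0.17,0,0,0,1,0,0,-0.23,0,0,0,1,0,0,-0.29,0,0,0,1,0,0,-0.35,0,0,0,1,0,0,-0.4,0,0,0,1,0,0,-0.45,0,0,0,1,0,0,-0.45,0,0,0]}}

```text
time_s: 19.85
position: [0.5699, 0.1607, 0.2742]
tool_rot: [[0.137, 0.991, 0.007], [0.991, -0.137, 0.001], [0.002, 0.007, -1.0]]
ft_force: [0.4, 0.7, -2.7]
grip_width: 0.0506
gripper_force: 63.6
```

Call:
{"fn": "arm_command", "kwargs": {"commands": [1,-0.07,0,0,0,0,0.058,1,-0.14,0,0,0,0,0.117,1,-0.21,0,0,0,0,0.175,1,-0.27,0,0,0,0,0.234,1,-0.34,0,0,0,0,0.293,1,-0.41,0,0,0,0,0.352,1,-0.48,0,0,0,0,0.41,1,-0.55,0,0,0,0,0.469,1,-0.62,-0.005,0,0,0,0.528,1,-0.68,-0.005,0,0,0,0.586,1,-0.75,-0.005,0,0,0,0.645,1,-0.82,-0.008,0,0,0,0.704]}}

```text
time_s: 20.85
position: [0.5081, -0.2461, 0.2677]
tool_rot: [[0.999, -0.047, -0.003], [-0.047, -0.999, 0.002], [-0.003, -0.002, -1.0]]
ft_force: [1.4, -0.2, -3.4]
grip_width: 0.0501
gripper_force: 63.2
```

Call:
{"fn": "arm_command", "kwargs": {"commands": [1,0,0,0,0,0,0,1,0,0,0,0,0,0,1,0,0,0,0,0,0,1,0,0,0,0,0,0]}}

```text
time_s: 21.18
position: [0.509, -0.2439, 0.2687]
tool_rot: [[0.999, -0.039, -0.001], [-0.039, -0.999, 0.001], [-0.001, -0.001, -1.0]]
ft_force: [0.2, 0.2, -3.5]
grip_width: 0.0504
gripper_force: 63.7
```

Run:
```python
from h import *
snap('top','t4'); print(env.observe()['q'].round(1)); cv2.imwrite('pics/c4.png',cv2.resize(cv2.imread('pics/t4.png')[220:440,330:570],None,fx=2.4,fy=2.4))
```

```text
[-37.6  22.6  69.9   0.   87.5  54.6]
```

View pics/c4.png

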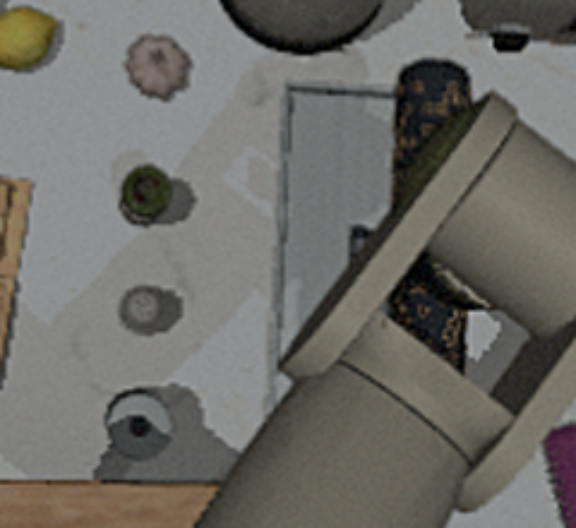

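The grater is held level and aligned with the tray, its far end at crop (433,62), and the three items are undisturbed. I'll check that end position before lowering.

Run:
```python
from h import *
for z in(.27,.29): print(pt('t4',330+433/2.4,220+62/2.4,z))
```

```text
[ 0.64484443 -0.24999394  0.27      ]
[ 0.64074335 -0.2454668   0.29      ]
```

Call:
{"fn": "arm_command", "kwargs": {"commands": [1,0.001,0,0.07,0,0,0,1,0.001,0,0.14,0,0,0,1,0.001,0,0.2,0,0,0,1,0.001,0,0.26,0,0,0,1,0.001,0,0.3,0,0,0,1,0.001,0,0.34,0,0,0,1,0.001,0,0.36,0,0,0,1,0.001,0,0.38,0,0,0,1,0.001,0,0.38,0,0,0]}}

```text
time_s: 21.98
position: [0.5093, -0.2443, 0.0781]
tool_rot: [[0.999, -0.04, -0.002], [-0.04, -0.999, 0.001], [-0.002, -0.001, -1.0]]
ft_force: [-0.2, -0.2, -3.5]
grip_width: 0.0505
gripper_force: 63.8
```

Call:
{"fn": "arm_command", "kwargs": {"commands": [1,0,0,0.03,0,0,0,1,0,0,0.06,0,0,0,1,0,0,0.08,0,0,0,1,0,0,0.09,0,0,0,1,0,0,0.095,0,0,0,1,0,0,0.095,0,0,0]}}

```text
time_s: 22.48
position: [0.5098, -0.2452, 0.032]
tool_rot: [[0.999, -0.041, 0.0], [-0.041, -0.999, -0.0], [0.0, 0.0, -1.0]]
ft_force: [-1.1, 0.2, -3.5]
grip_width: 0.0506
gripper_force: 63.8
```

Call:
{"fn": "arm_command", "kwargs": {"commands": [1,0,0,0.002,0,0,0,1,0,0,0.003,0,0,0,1,0,0,0.003,0,0,0]}}

```text
time_s: 22.73
position: [0.5098, -0.2452, 0.0308]
tool_rot: [[0.999, -0.041, 0.001], [-0.041, -0.999, -0.001], [0.001, 0.001, -1.0]]
ft_force: [0.3, -0.1, -3.7]
grip_width: 0.0506
gripper_force: 63.8
```

Call:
{"fn": "arm_command", "kwargs": {"commands": [1,0,0,0.002,0,0,0,1,0,0,0.004,0,0,0,1,0,0,0.004,0,0,0]}}

```text
time_s: 22.98
position: [0.5095, -0.2451, 0.0282]
tool_rot: [[0.999, -0.041, -0.0], [-0.041, -0.999, 0.0], [-0.0, -0.0, -1.0]]
ft_force: [0.3, -0.6, -3.3]
grip_width: 0.0507
gripper_force: 63.8
```

Call:
{"fn": "arm_command", "kwargs": {"commands": [1,0,0,0.002,0,0,0,1,0,0,0.002,0,0,0]}}

```text
time_s: 23.15
position: [0.5096, -0.2451, 0.0279]
tool_rot: [[0.999, -0.041, 0.0], [-0.041, -0.999, -0.0], [0.0, 0.0, -1.0]]
ft_force: [-1.8, 0.4, 2.9]
grip_width: 0.0508
gripper_force: 64.5
```

Call:
{"fn": "arm_command", "kwargs": {"commands": [1,0,0,0.002,0,0,0,1,0,0,0.002,0,0,0]}}

```text
time_s: 23.32
position: [0.5096, -0.2451, 0.0278]
tool_rot: [[0.999, -0.041, 0.001], [-0.041, -0.999, -0.001], [0.001, 0.001, -1.0]]
ft_force: [-4.9, 2.5, 12.6]
grip_width: 0.0503
gripper_force: 65.6
```

Call:
{"fn": "arm_command", "kwargs": {"commands": [-1,0,0,-0.001,0,0,0,-1,0,0,-0.001,0,0,0,-1,0,0,-0.001,0,0,0,-1,0,0,-0.001,0,0,0,-1,0,0,-0.001,0,0,0,-1,0,0,-0.04,0,0,0,-1,0,0,-0.11,0,0,0,-1,0,0,-0.19,0,0,0,-1,0,0,-0.27,0,0,0,-1,0,0,-0.35,0,0,0,-1,0,0,-0.42,0,0,0,-1,0,0,-0.444,0,0,0]}}

```text
time_s: 24.32
position: [0.5105, -0.2457, 0.254]
tool_rot: [[0.999, -0.041, 0.007], [-0.041, -0.999, -0.005], [0.007, 0.005, -1.0]]
ft_force: [-0.7, 0.5, -0.7]
grip_width: 0.0854
gripper_force: 0.0
```

Call:
{"fn": "arm_command", "kwargs": {"commands": [-0.5,-0.066,-0.377,0,0,0,-0.704,-0.5,-0.066,-0.377,0,0,0,-0.704,-0.5,-0.066,-0.377,0,0,0,-0.704,-0.5,-0.066,-0.377,0,0,0,-0.704,-0.5,-0.066,-0.377,0,0,0,-0.704,-0.5,-0.066,-0.377,0,0,0,-0.704,-0.5,-0.066,-0.377,0,0,0,-0.704,-0.5,-0.066,-0.377,0,0,0,-0.704,-0.5,-0.066,-0.377,0,0,0,-0.704,-0.5,-0.066,-0.377,0,0,0,-0.704,-0.5,-0.066,-0.377,0,0,0,-0.704,-0.5,-0.066,-0.377,0,0,0,-0.704]}}

```text
time_s: 25.32
position: [0.4843, -0.0554, 0.2482]
tool_rot: [[0.131, 0.991, -0.0], [0.991, -0.131, 0.0], [0.0, -0.0, -1.0]]
ft_force: [-0.1, -0.4, -0.3]
grip_width: 0.064
gripper_force: 0.0
```

Call:
{"fn": "arm_command", "kwargs": {"commands": [-0.5,0,0,0,0,0,0,-0.5,0,0,0,0,0,0,-0.5,0,0,0,0,0,0]}}

```text
time_s: 25.57
position: [0.4843, -0.0554, 0.2482]
tool_rot: [[0.14, 0.99, -0.0], [0.99, -0.14, 0.0], [0.0, -0.0, -1.0]]
ft_force: [0.7, 0.2, -0.2]
grip_width: 0.0639
gripper_force: 0.0
```

Run:
```python
from h import *
s=env.observe(); print(s['position'],s['tool_rot'].round(3)); snap('wrist','w5'); snap('top','t5'); b=cv2.imread('pics/t5.png')[220:440,330:570]; a=cv2.imread('pics/w5.png'); cv2.imwrite('pics/m5.png',np.vstack([cv2.resize(a,(400,300)),cv2.resize(b,(327,300))[:, :327] if 0 else cv2.copyMakeBorder(cv2.resize(b,(327,300)),0,0,0,73,cv2.BORDER_CONSTANT)]))
```

```text
[ 0.48434667 -0.05541959  0.24824493] [[ 0.14  0.99 -0.  ]
 [ 0.99 -0.14  0.  ]
 [ 0.   -0.   -1.  ]]
```

View pics/m5.png

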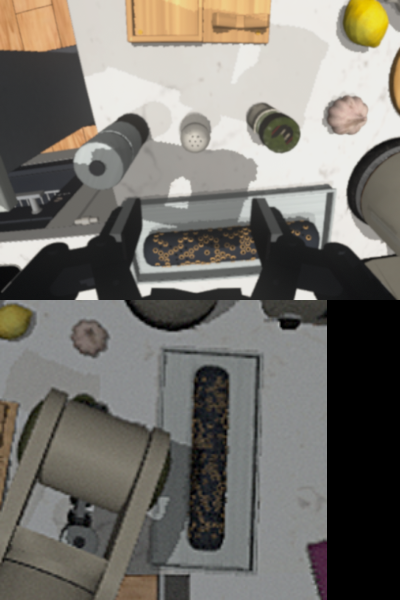

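The grater lies lengthwise in the tray, with top tile ends at (211,368) and (207,550), and all three still stand. Now the salt goes back.

Call:
{"fn": "arm_command", "kwargs": {"commands": [-0.5,0,0,0.08,0,0,0,-0.5,0,0,0.16,0,0,0,-0.5,0,0,0.24,0,0,0,-0.5,0,0,0.32,0,0,0,-0.5,0,0,0.386,0,0,0,-0.5,0,0,0.386,0,0,0,-0.5,0,0,0.386,0,0,0,1,0,0,0.386,0,0,0,1,0,0,0.386,0,0,0,1,0,0,0.386,0,0,0,1,0,0,0.386,0,0,0,1,0,0,0.386,0,0,0], "newtons": 25}}

```text
time_s: 26.67
position: [0.4855, -0.0558, 0.0575]
tool_rot: [[0.137, 0.991, 0.004], [0.991, -0.137, -0.002], [-0.001, 0.004, -1.0]]
ft_force: [-1.2, 0.5, 6.0]
grip_width: 0.0376
gripper_force: 23.8
```

Call:
{"fn": "arm_command", "kwargs": {"commands": [1,0,0,0,0,0,0,1,0,0,0,0,0,0]}}

```text
time_s: 26.83
position: [0.4854, -0.0558, 0.0575]
tool_rot: [[0.137, 0.991, 0.004], [0.991, -0.137, -0.002], [-0.001, 0.004, -1.0]]
ft_force: [-0.6, 0.0, 6.5]
grip_width: 0.0378
gripper_force: 23.8
```

Call:
{"fn": "arm_command", "kwargs": {"commands": [1,0,0,-0.04,0,0,0,1,0,0,-0.1,0,0,0,1,0,0,-0.17,0,0,0,1,0,0,-0.24,0,0,0,1,0,0,-0.31,0,0,0,1,0,0,-0.38,0,0,0,1,0.08,-0.012,-0.38,0,0,0,1,0.16,-0.024,-0.38,0,0,0,1,0.24,-0.036,-0.38,0,0,0,1,0.32,-0.048,-0.38,0,0,0,1,0.4,-0.06,-0.38,0,0,0,1,0.471,-0.074,-0.38,0,0,0]}}

```text
time_s: 27.83
position: [0.4794, 0.1852, 0.247]
tool_rot: [[0.137, 0.991, 0.003], [0.991, -0.137, 0.001], [0.001, 0.002, -1.0]]
ft_force: [-0.3, -0.1, 0.2]
grip_width: 0.0378
gripper_force: 24.5
```

Call:
{"fn": "arm_command", "kwargs": {"commands": [1,0,0,0,0,0,0,1,0,0,0,0,0,0,1,0,0,0,0,0,0,1,0,0,0,0,0,0]}}

```text
time_s: 28.17
position: [0.4801, 0.182, 0.2459]
tool_rot: [[0.139, 0.99, 0.001], [0.99, -0.139, -0.0], [0.0, 0.001, -1.0]]
ft_force: [-0.9, -0.7, -2.1]
grip_width: 0.0376
gripper_force: 24.5
```

Call:
{"fn": "arm_command", "kwargs": {"commands": [1,0,0,0.08,0,0,0,1,0,0,0.16,0,0,0,1,0,0,0.23,0,0,0,1,0,0,0.29,0,0,0,1,0,0,0.33,0,0,0,1,0,0,0.35,0,0,0,1,0,0,0.356,0,0,0,1,0,0,0.36,0,0,0,1,0,0,0.361,0,0,0,1,0,0,0.361,0,0,0]}}

```text
time_s: 29.0
position: [0.4807, 0.1825, 0.0658]
tool_rot: [[0.138, 0.99, 0.002], [0.99, -0.138, 0.0], [0.001, 0.002, -1.0]]
ft_force: [0.3, 0.2, -1.0]
grip_width: 0.0378
gripper_force: 24.6
```

Call:
{"fn": "arm_command", "kwargs": {"commands": [1,0,0,0.002,0,0,0,1,0,0,0.002,0,0,0]}}

```text
time_s: 29.17
position: [0.4808, 0.1827, 0.0655]
tool_rot: [[0.137, 0.991, 0.003], [0.991, -0.137, 0.0], [0.001, 0.003, -1.0]]
ft_force: [-2.6, -1.8, 10.3]
grip_width: 0.0376
gripper_force: 26.1
```

Call:
{"fn": "arm_command", "kwargs": {"commands": [1,0,0,-0.001,0,0,0,-0.5,0,0,-0.001,0,0,0,-0.5,0,0,-0.001,0,0,0,-0.5,0,0,-0.001,0,0,0,-0.5,0,0,-0.001,0,0,0,-0.5,0,0,-0.001,0,0,0]}}

```text
time_s: 29.67
position: [0.4801, 0.1829, 0.0643]
tool_rot: [[0.137, 0.991, -0.0], [0.991, -0.137, 0.0], [0.0, -0.0, -1.0]]
ft_force: [0.4, 0.3, -0.5]
grip_width: 0.0641
gripper_force: 0.0
```

Call:
{"fn": "arm_command", "kwargs": {"commands": [-0.5,0,0,-0.06,0,0,0,-0.5,0,0,-0.14,0,0,0,-0.5,0,0,-0.22,0,0,0,-0.5,0,0,-0.3,0,0,0,-0.5,0,0,-0.368,0,0,0,-0.5,-0.06,0.034,-0.368,0,0,0,-0.5,-0.13,0.073,-0.368,0,0,0,-0.5,-0.2,0.113,-0.368,0,0,0,-0.5,-0.27,0.152,-0.368,0,0,0,-0.5,-0.34,0.192,-0.368,0,0,0,-0.5,-0.41,0.23,-0.368,0,0,0,-0.5,-0.445,0.251,-0.368,0,0,0]}}

```text
time_s: 30.67
position: [0.5747, -0.0587, 0.2478]
tool_rot: [[0.14, 0.99, -0.0], [0.99, -0.14, -0.001], [-0.001, -0.0, -1.0]]
ft_force: [-0.0, 0.5, -0.1]
grip_width: 0.064
gripper_force: 0.0
```

Call:
{"fn": "arm_command", "kwargs": {"commands": [-0.5,0,0,0,0,0,0,-0.5,0,0,0,0,0,0,-0.5,0,0,0,0,0,0]}}

```text
time_s: 30.92
position: [0.5735, -0.054, 0.2482]
tool_rot: [[0.137, 0.991, -0.001], [0.991, -0.137, 0.0], [0.0, -0.001, -1.0]]
ft_force: [-1.2, 1.3, 0.6]
grip_width: 0.0642
gripper_force: 0.0
```

Call:
{"fn": "arm_command", "kwargs": {"commands": [-0.5,0,0,0.08,0,0,0,-0.5,0,0,0.16,0,0,0,-0.5,0,0,0.24,0,0,0,-0.5,0,0,0.32,0,0,0,-0.5,0,0,0.368,0,0,0,-0.5,0,0,0.368,0,0,0,-0.5,0,0,0.368,0,0,0,1,0,0,0.368,0,0,0,1,0,0,0.368,0,0,0,1,0,0,0.368,0,0,0,1,0,0,0.368,0,0,0,1,0,0,0.368,0,0,0]}}

```text
time_s: 31.92
position: [0.5748, -0.0546, 0.0668]
tool_rot: [[0.137, 0.991, 0.004], [0.991, -0.137, -0.001], [-0.0, 0.004, -1.0]]
ft_force: [-0.7, 1.7, 6.6]
grip_width: 0.0404
gripper_force: 23.0
```

Call:
{"fn": "arm_command", "kwargs": {"commands": [1,0,0,0,0,0,0,1,0,0,0,0,0,0]}}

```text
time_s: 32.08
position: [0.5748, -0.0546, 0.0668]
tool_rot: [[0.137, 0.991, 0.004], [0.991, -0.137, -0.001], [-0.0, 0.004, -1.0]]
ft_force: [-0.7, 2.1, 5.9]
grip_width: 0.0404
gripper_force: 23.0
```

Call:
{"fn": "arm_command", "kwargs": {"commands": [1,0,0,-0.04,0,0,0,1,0,0,-0.1,0,0,0,1,0,0,-0.17,0,0,0,1,0,0,-0.24,0,0,0,1,0,0,-0.31,0,0,0,1,0,0,-0.366,0,0,0,1,0.06,-0.054,-0.366,0,0,0,1,0.11,-0.1,-0.366,0,0,0,1,0.165,-0.15,-0.366,0,0,0,1,0.22,-0.2,-0.366,0,0,0,1,0.282,-0.254,-0.366,0,0,0,1,0.282,-0.254,-0.366,0,0,0]}}

```text
time_s: 33.08
position: [0.4635, 0.1069, 0.249]
tool_rot: [[0.133, 0.991, 0.001], [0.991, -0.133, 0.002], [0.002, 0.001, -1.0]]
ft_force: [1.1, -0.1, -0.7]
grip_width: 0.0402
gripper_force: 24.1
```

Call:
{"fn": "arm_command", "kwargs": {"commands": [1,0,0,0,0,0,0,1,0,0,0,0,0,0,1,0,0,0,0,0,0]}}

```text
time_s: 33.33
position: [0.4679, 0.1017, 0.2478]
tool_rot: [[0.138, 0.99, 0.001], [0.99, -0.138, -0.0], [-0.0, 0.001, -1.0]]
ft_force: [0.0, -0.1, -1.6]
grip_width: 0.0401
gripper_force: 24.1
```

Call:
{"fn": "arm_command", "kwargs": {"commands": [1,0,0,0.08,0,0,0,1,0,0,0.16,0,0,0,1,0,0,0.22,0,0,0,1,0,0,0.28,0,0,0,1,0,0,0.315,0,0,0,1,0,0,0.335,0,0,0,1,0,0,0.341,0,0,0,1,0,0,0.345,0,0,0,1,0,0,0.347,0,0,0,1,0,0,0.348,0,0,0,1,0,0,0.348,0,0,0]}}

```text
time_s: 34.25
position: [0.4676, 0.1017, 0.0748]
tool_rot: [[0.138, 0.99, 0.001], [0.99, -0.138, -0.001], [-0.001, 0.001, -1.0]]
ft_force: [-4.7, -2.4, 9.0]
grip_width: 0.0402
gripper_force: 25.1
```

Call:
{"fn": "arm_command", "kwargs": {"commands": [1,0,0,-0.001,0,0,0,-0.5,0,0,-0.001,0,0,0,-0.5,0,0,-0.001,0,0,0,-0.5,0,0,-0.001,0,0,0,-0.5,0,0,-0.001,0,0,0,-0.5,0,0,-0.001,0,0,0]}}

```text
time_s: 34.75
position: [0.4675, 0.1024, 0.0739]
tool_rot: [[0.137, 0.991, 0.0], [0.991, -0.137, -0.0], [-0.0, 0.0, -1.0]]
ft_force: [0.2, -0.2, -0.8]
grip_width: 0.0643
gripper_force: 0.0
```

Call:
{"fn": "arm_command", "kwargs": {"commands": [-0.5,0,0,-0.06,0,0,0,-0.5,0,0,-0.14,0,0,0,-0.5,0,0,-0.22,0,0,0,-0.5,0,0,-0.3,0,0,0,-0.5,0,0,-0.354,0,0,0,-0.5,-0.07,-0.023,-0.354,0,0,0,-0.5,-0.14,-0.046,-0.354,0,0,0,-0.5,-0.21,-0.069,-0.354,0,0,0,-0.5,-0.28,-0.092,-0.354,0,0,0,-0.5,-0.326,-0.107,-0.354,0,0,0,-0.5,-0.326,-0.107,-0.354,0,0,0]}}

```text
time_s: 35.67
position: [0.3907, -0.0544, 0.2509]
tool_rot: [[0.141, 0.99, -0.0], [0.99, -0.141, -0.001], [-0.001, -0.0, -1.0]]
ft_force: [0.3, 0.4, -0.4]
grip_width: 0.0642
gripper_force: 0.0
```

Call:
{"fn": "arm_command", "kwargs": {"commands": [-0.5,0,0,0,0,0,0,-0.5,0,0,0,0,0,0,-0.5,0,0,0,0,0,0]}}

```text
time_s: 35.92
position: [0.3923, -0.051, 0.2508]
tool_rot: [[0.136, 0.991, -0.0], [0.991, -0.136, 0.0], [0.0, -0.0, -1.0]]
ft_force: [0.8, -0.8, 0.6]
grip_width: 0.0642
gripper_force: 0.0
```

Call:
{"fn": "arm_command", "kwargs": {"commands": [-0.5,0,0,0.07,0,0,0,-0.5,0,0,0.14,0,0,0,-0.5,0,0,0.21,0,0,0,-0.5,0,0,0.27,0,0,0,-0.5,0,0,0.29,0,0,0,-0.5,0,0,0.29,0,0,0,1,0,0,0.29,0,0,0,1,0,0,0.29,0,0,0,1,0,0,0.29,0,0,0,1,0,0,0.29,0,0,0,1,0,0,0.29,0,0,0,1,0,0,0.29,0,0,0], "newtons": 30}}

```text
time_s: 36.92
position: [0.3922, -0.0518, 0.1063]
tool_rot: [[0.137, 0.991, 0.001], [0.991, -0.137, -0.0], [-0.0, 0.001, -1.0]]
ft_force: [-0.6, 0.2, 2.8]
grip_width: 0.0495
gripper_force: 30.8
```

Call:
{"fn": "arm_command", "kwargs": {"commands": [1,0,0,-0.06,0,0,0,1,0,0,-0.14,0,0,0,1,0,0,-0.22,0,0,0,1,0,0,-0.3,0,0,0,1,0,0,-0.37,0,0,0,1,0.08,0.014,-0.37,0,0,0,1,0.16,0.028,-0.37,0,0,0,1,0.24,0.042,-0.37,0,0,0,1,0.32,0.057,-0.37,0,0,0,1,0.4,0.071,-0.37,0,0,0,1,0.48,0.085,-0.37,0,0,0,1,0.56,0.1,-0.37,0,0,0]}}

```text
time_s: 37.92
position: [0.4798, 0.221, 0.2908]
tool_rot: [[0.137, 0.991, -0.0], [0.991, -0.137, -0.0], [-0.0, -0.0, -1.0]]
ft_force: [1.0, -1.2, -2.4]
grip_width: 0.0493
gripper_force: 32.2
```

Call:
{"fn": "arm_command", "kwargs": {"commands": [1,0.08,0.014,0,0,0,0,1,0.08,0.014,0,0,0,0,1,0.08,0.014,0,0,0,0,1,0.08,0.014,0,0,0,0,1,0.08,0.014,0,0,0,0]}}

```text
time_s: 38.33
position: [0.4922, 0.2565, 0.291]
tool_rot: [[0.138, 0.99, -0.0], [0.99, -0.138, -0.0], [-0.0, -0.0, -1.0]]
ft_force: [0.6, 0.4, -2.0]
grip_width: 0.0493
gripper_force: 32.2
```

Call:
{"fn": "arm_command", "kwargs": {"commands": [1,0,0,0.08,0,0,0,1,0,0,0.16,0,0,0,1,0,0,0.22,0,0,0,1,0,0,0.28,0,0,0,1,0,0,0.32,0,0,0,1,0,0,0.34,0,0,0,1,0,0,0.347,0,0,0,1,0,0,0.351,0,0,0,1,0,0,0.353,0,0,0,1,0,0,0.353,0,0,0]}}

```text
time_s: 39.17
position: [0.4929, 0.2574, 0.1155]
tool_rot: [[0.137, 0.991, 0.002], [0.991, -0.137, 0.001], [0.001, 0.002, -1.0]]
ft_force: [0.0, -0.6, -0.8]
grip_width: 0.0494
gripper_force: 32.2
```

Call:
{"fn": "arm_command", "kwargs": {"commands": [1,0,0,0.002,0,0,0,1,0,0,0.002,0,0,0]}}

```text
time_s: 39.33
position: [0.4928, 0.2576, 0.1143]
tool_rot: [[0.137, 0.991, 0.002], [0.991, -0.137, 0.001], [0.001, 0.002, -1.0]]
ft_force: [-0.5, -0.3, 2.7]
grip_width: 0.0494
gripper_force: 32.5
```

Contact on the floor. I release, rise and back away to the left rear.

Call:
{"fn": "arm_command", "kwargs": {"commands": [-0.5,0,0,0,0,0,0,-0.5,0,0,0,0,0,0,-0.5,0,0,0,0,0,0,-0.5,0,0,0,0,0,0,-0.5,0,0,0,0,0,0,-0.5,0,0,-0.06,0,0,0,-0.5,0,0,-0.13,0,0,0,-0.5,0,0,-0.2,0,0,0,-0.5,0,0,-0.28,0,0,0,-0.5,0,0,-0.36,0,0,0]}}

```text
time_s: 40.17
position: [0.4919, 0.2573, 0.2951]
tool_rot: [[0.137, 0.991, -0.001], [0.991, -0.137, -0.0], [-0.0, -0.001, -1.0]]
ft_force: [0.6, 0.5, -1.0]
grip_width: 0.0639
gripper_force: 0.0
```

Call:
{"fn": "arm_command", "kwargs": {"commands": [-0.5,0.2,-0.2,0,0,0,0,-0.5,0.2,-0.2,0,0,0,0,-0.5,0.2,-0.2,0,0,0,0,-0.5,0.2,-0.2,0,0,0,0,-0.5,0.2,-0.2,0,0,0,0,-0.5,0.2,-0.2,0,0,0,0,-0.5,0.2,-0.2,0,0,0,0,-0.5,0.2,-0.2,0,0,0,0]}}

```text
time_s: 40.83
position: [0.4079, 0.3693, 0.2932]
tool_rot: [[0.139, 0.99, -0.0], [0.99, -0.139, -0.0], [-0.0, -0.0, -1.0]]
ft_force: [0.5, -0.2, 0.0]
grip_width: 0.0644
gripper_force: 0.0
```

Run:
```python
from h import *
snap('side','s6'); print(env.observe()['position'])
```

```text
[0.40788097 0.36932315 0.29321285]
```

View pics/s6.png

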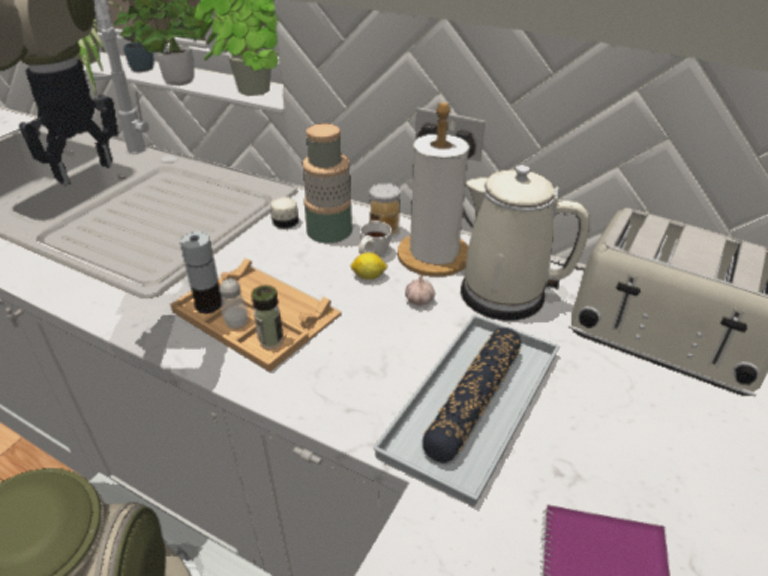

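The mill, salt and jar are upright at their original pixels (203,272), (233,303) and (267,315). The grater is in the tray from (440,443) to (508,343), and the lemon, garlic and cup are unmoved. I'm handing in.

```bash
python3 -c "
from rig import env
print(env.close_job())"
```

```text
the job is handed in; nothing more can be done
None
```

The job is handed in (no verdict was returned): in the final picture the grater lies lengthwise in the tray, the grinder, salt and jar stand upright in their original compartments, and the lemon, garlic and cup look unmoved.

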